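# Stop the riser's top board rocking

### The arm

A 6-joint arm with a two-finger parallel gripper is mounted at the origin on the work surface. World frame = base frame: x ahead of the robot, y to its left, z up, the work surface at z = 0. Lengths are in mm, angles in degrees, forces in N, time in s.
With the tool pointing down it reaches from about 325 to 900 mm from the base axis. Payload 6.1 kg.
Tool frame: the origin (TCP) lies midway between the tips of the shut fingers; the grasp point (between the pads) lies 19 mm behind it (bot.grip_depth is the distance from the TCP to the grasp point, in mm); z points along the fingers, y is the direction in which the jaws open and shut (so a half turn about z gives the same grasp; the last joint's range is limited). The gripper opens to 87 mm and grips with 3 to 60 N. Pads are 19 mm wide; open, the fingers measure 117 mm over their backs; the gripper's body (75 mm by 190 mm) begins 51 mm behind the grasp point.
Start: joints at [58.149, 12.628, 87.462, -0, 79.91, -7.225], TCP at [260.428, 568.149, 222.538] pointing down, gripper open.
Joint ranges: [-170.65, 170.65], [-52.31, 119.04], [5.05, 147.46], [-71.25, 251.25], [11.57, 151.72], [-153.62, 153.62]. Speed limits (degrees/s): [147.25, 147.25, 172.46, 180, 180, 180].

### API

Orientations are given as a 3x3 rotation matrix whose columns are the frame's x, y, z axes.
In Python, from workcell import sensors, viewer, bot gives the robot as it stands.
- The arm moves only by the tool drive_tool, never from a script. Its argument "steps" is a list of rows, each a list of 5 numbers: the opening in per cent of the stroke, from 0 (shut) to 100 (fully open), then the shift along the tool's x, y, z in mm, then the turn about the tool's z in rad. In form: [[fingers, dx, dy, dz, roll], ...]. A call has 1 to 20 rows; each row shifts and turns the commanded pose from where the row before left it, along the tool's axes as they then stand; what a row does not reach is not made up. A row lasts 1/10 s, in which the tool goes at most 50 mm and 8.59 degrees, less where a joint would pass 70% of its speed; a pose out of reach is approached as far as the arm can. A call with a gripper value outside its range is refused whole. The fingers move at their own pace and stop on an object; "force" is the grip in N (left out, the last holds). Time passes only in rows, so rows that do not move let the fingers close. It gives the time, the measured TCP pose, the force and the opening at its end, in the units of the state.
- sensors.state(): the state, without advancing time (a new reading comes with each control period).
- viewer.capture(name): name is "scene" or "top" or "wrist"; returns a dict with "pixels" (420x560x3 uint8, red, green, blue), "fx", "fy", "cx", "cy" (pixels), "dist" ([k1, k2, p1, p2, k3] as OpenCV has them; the pictures are not rectified), "world_to_cam" (4x4, takes a point from world to camera coordinates); the wrist camera has in their place "hand_eye" (4x4, takes a point from camera to tool coordinates, whose origin is the TCP and whose axes are the flange's). Camera axes: x right, y down, z forward; pixel columns grow to the right and rows downward; lengths in mm; the calibration is good to about 2 mm. A picture is of the moment at which its call begins: read the wrist's pose just before it. There is no depth.
- bot.job_done(): hands the job in, once; it reports no verdict.
Trained networks look in the newest picture that a camera, given by its name, has taken for a name from the list of things; names that differ only in an ending like _2 or _b are one class to them, and where a whole thing is asked for, a point or a joint stands for the part that bears it (a point fixed in the world has none). Each returns a list of dicts, best first, with "conf" (0 to 1); they miss things now and then, are a little off and sometimes report something else, mostly with a low value. They report only what shows in the picture. A call takes as long as a camera call.
- viewer.silhouettes(camera, query): "mask" (420x560 bool, what is visible of it) and "box" ([left, top, right, bottom] in pixels, round what is visible of it).
The state is a dict: "time_s": time; "joint_positions": joint angles; "dq": joint speeds; "joint_torque": joint torques, N m; "position": TCP position; "orientation": TCP orientation; "ft_force": force on the tool from outside, world axes, zero at the start; "torque": the same for the moment, N m; "opening": finger opening in mm.
Only numpy, scipy, OpenCV 4.12 (cv2) and the standard library are available. Lean on these libraries where they do the work, as an engineer would, in place of code of your own. Each camera call takes 0.05 s, during which the arm holds its last target.

### The job

One corner of the bamboo riser's top board rocks. Press down on the board's corners in turn with the shut fingertips until you find the one that gives, then press the flip-up steel shim beside that corner down flat and let go. Do not force the other three shims, which stay up, and neither pick up nor shift the jar, mug, spoon or canister.

Things in the scene. Friction and masses are not known exactly. Their poses are not given: they have to be found in the camera images.
- deck: top board: bamboo, 200 x 200 x 12 mm, level, top 140 mm above the table. Origin: middle of its underside; x, y along its edges (+x away from the robot). Three corners stand on hidden capped feet and do not give. One, a different one each time, has lost its cap: pressed with 5 to 6 N it goes down about 8 mm (0.07 rad lean) to a hard stop; let go, the board springs back level
- corner_a (a point): the board's far left (+x, +y) corner in the board's frame: point on the top face to press, 20 mm in from both edges; moves with the board
- corner_b (a point): the board's near left (-x, +y) corner in the board's frame: point on the top face to press, 20 mm in from both edges; moves with the board
- corner_c (a point): the board's far right (+x, -y) corner in the board's frame: point on the top face to press, 20 mm in from both edges; moves with the board
- corner_d (a point): the board's near right (-x, -y) corner in the board's frame: point on the top face to press, 20 mm in from both edges; moves with the board
- shim_a_pad (a point): flip shim at corner a: point to press on the upper face of its steel paddle (32 x 32 x 4 mm), 40 mm outward of its hinge; moves with it. Raised: about 142 mm above the table; flat: 120 mm, and 8 mm farther outward (the board's +y)
- shim_a (a joint): hinge of the shim at corner a, rad: 0 paddle tilted up 34 degrees, 0.6 level (flat). Hinge along the board's x, 12 mm outside its edge, 118 mm above the table. At the corner with no cap about 7 N on the paddle turns it down and it stays, its tongue filling the gap under the board; at the others it jams at about 0.2 rad and must not be forced
- shim_b_pad (a point): flip shim at corner b: point to press on the upper face of its steel paddle (32 x 32 x 4 mm), 40 mm outward of its hinge; moves with it. Raised: about 142 mm above the table; flat: 120 mm, and 8 mm farther outward (the board's +y)
- shim_b (a joint): hinge of the shim at corner b, rad: 0 paddle tilted up 34 degrees, 0.6 level (flat). Hinge along the board's x, 12 mm outside its edge, 118 mm above the table. At the corner with no cap about 7 N on the paddle turns it down and it stays, its tongue filling the gap under the board; at the others it jams at about 0.2 rad and must not be forced
- shim_c_pad (a point): flip shim at corner c: point to press on the upper face of its steel paddle (32 x 32 x 4 mm), 40 mm outward of its hinge; moves with it. Raised: about 142 mm above the table; flat: 120 mm, and 8 mm farther outward (the board's -y)
- shim_c (a joint): hinge of the shim at corner c, rad: 0 paddle tilted up 34 degrees, 0.6 level (flat). Hinge along the board's x, 12 mm outside its edge, 118 mm above the table. At the corner with no cap about 7 N on the paddle turns it down and it stays, its tongue filling the gap under the board; at the others it jams at about 0.2 rad and must not be forced
- shim_d_pad (a point): flip shim at corner d: point to press on the upper face of its steel paddle (32 x 32 x 4 mm), 40 mm outward of its hinge; moves with it. Raised: about 142 mm above the table; flat: 120 mm, and 8 mm farther outward (the board's -y)
- shim_d (a joint): hinge of the shim at corner d, rad: 0 paddle tilted up 34 degrees, 0.6 level (flat). Hinge along the board's x, 12 mm outside its edge, 118 mm above the table. At the corner with no cap about 7 N on the paddle turns it down and it stays, its tongue filling the gap under the board; at the others it jams at about 0.2 rad and must not be forced
- canister: small closed clear canister, 52 mm across, 48 mm high, standing near the middle of the top board; origin at the centre of its base. Not to be disturbed
- mug: yellow enamel mug, 80 mm across, 78 mm high, on the lower tier at the side away from the robot (tier top 35 mm above the table); origin at the centre of its base. Not to be disturbed
- spoon: stainless spoon, 150 mm, lying on the lower tier beside the mug. Not to be disturbed
- jar: closed coffee jar with green lid, 84 mm across, 120 mm high, on the table to the left of the riser; origin at the centre of its base. Not to be disturbed

How it is judged (in metres and radians):
On the way, in this order (a step that is already met when the one before it is completed fails the run):
1. a fingertip presses the corner that rocks until the board leans (angle between deck's own z axis and vertical above 0.045 rad and contact force between the fingers and deck above 0.8 N), for 0.1 s.
2. the shim at that corner is pressed flat (value of joint any of shim_a, shim_b, shim_c, shim_d above 0.52 rad), for 0.2 s.
At the end, for the whole second after the job is handed in: The shim at the corner that rocked is flat (its hinge past 0.52 of 0.6 rad), the other three are still up (below 0.3 rad), the board is level within 0.02 rad and still, and the canister, mug, spoon and jar are upright within 30 mm of where they started (((value of joint shim_a above 0.52 rad and value of joint each of shim_b, shim_c, shim_d below 0.3 rad) or (value of joint shim_b above 0.52 rad and value of joint each of shim_a, shim_c, shim_d below 0.3 rad) or (value of joint shim_c above 0.52 rad and value of joint each of shim_a, shim_b, shim_d below 0.3 rad) or (value of joint shim_d above 0.52 rad and value of joint each of shim_a, shim_b, shim_c below 0.3 rad)) and angle between deck's own z axis and vertical below 0.02 rad and angular speed of deck below 0.1 rad/s and distance of each of mug, jar, canister, spoon from where it was at the start of the episode below 0.03 m and angle between each of mug, jar, canister's own z axis and vertical below 0.2 rad); the robot touches nothing.
It fails at once if a shim that will not go down is forced (more than 20 N) ((contact force between the fingers and shim_a above 20 N and value of joint shim_a below 0.3 rad) or (contact force between the fingers and shim_b above 20 N and value of joint shim_b below 0.3 rad) or (contact force between the fingers and shim_c above 20 N and value of joint shim_c below 0.3 rad) or (contact force between the fingers and shim_d above 20 N and value of joint shim_d below 0.3 rad)).
It fails at once if the canister, mug, spoon or jar is lifted, carried or shoved by more than 30 mm (distance of any of mug, jar, canister, spoon from where it was at the start of the episode above 0.03 m).
It also fails if it takes over 48 s, if anything falls off the work surface, if the arm or the gripper's body presses on something with over 40 N, if the wrist force passes 120 N, or if a joint passes its speed limit or range.

## Working session

There is one attempt and no reset: what is moved stays moved. The work goes in short steps, Python scripts to look and compute and a tool call to move; the robot and the scene stay as the last step left them, time stands still between calls to the robot, and variables do not carry over. Pictures are saved under pics/ and viewed, and the job is handed in when it is done.

Besides the shell and the picture viewer there is one more tool, called after "Call:" as a command line: name --pt "numbers of a row" for each row, then --argument value for the rest. drive_tool: Moves the arm, as the interface text tells. Its arguments: {"type":"object","properties":{"steps":{"type":"array"},"force":{"type":"number"}},"required":["steps"]}

```bash
mkdir -p pics
python3 - <<'E'
from workcell import sensors, viewer, bot
import cv2,numpy as np
for n in("scene","top"):
    c=viewer.capture(n); cv2.imwrite(f"pics/{n}0.png",c["pixels"][:,:,::-1])
    print(n,c["fx"],c["fy"],c["cx"],c["cy"],c["dist"]);print(np.round(c["world_to_cam"],3))
    for q in("deck","shim_a","canister","jar","mug"):
        for r in viewer.silhouettes(n,q)[:5]: print(q,round(r["conf"],2),r["box"])
s=sensors.state();print({k:np.round(v,3) for k,v in s.items()})
E
```

```text
scene 424.7577429170318 424.7577429170318 283.0897559323777 211.54098122113018 [-0.03227521  0.          0.          0.          0.        ]
[[-7.860000e-01  6.190000e-01 -0.000000e+00  4.090370e+02]
 [ 4.790000e-01  6.080000e-01 -6.330000e-01 -2.665340e+02]
 [-3.910000e-01 -4.970000e-01 -7.740000e-01  1.174461e+03]
 [ 0.000000e+00  0.000000e+00  0.000000e+00  1.000000e+00]]
deck 0.62 [206.1, 137.7, 344.0, 241.7]
shim_a 0.83 [263.0, 118.4, 279.9, 142.2]
shim_a 0.82 [327.6, 205.2, 357.7, 222.0]
shim_a 0.67 [260.1, 232.9, 289.2, 254.4]
shim_a 0.6 [201.7, 141.3, 216.9, 167.1]
canister 0.66 [262.8, 153.9, 288.4, 186.4]
jar 0.97 [336.9, 281.5, 395.7, 352.4]
mug 0.24 [207.7, 135.4, 345.8, 242.0]
mug 0.19 [260.5, 233.9, 291.2, 254.4]
top 454.08775604549095 454.08775604549095 275.03649900054376 213.72375144289413 [-0.05023091  0.          0.          0.          0.        ]
[[ 2.100000e-02 -1.000000e+00 -8.000000e-03  9.437900e+01]
 [-9.880000e-01 -2.000000e-02 -1.540000e-01  6.110030e+02]
 [ 1.540000e-01  1.200000e-02 -9.880000e-01  1.022915e+03]
 [ 0.000000e+00  0.000000e+00  0.000000e+00 
[... 266 characters left out ...]
160.1, 195.8, 205.5, 237.3]
mug 0.76 [330.4, 137.2, 368.8, 186.8]
mug 0.43 [285.0, 123.9, 306.0, 180.7]
{'time_s': np.float64(0.6), 'joint_positions': array([ 5.8149e+01,  1.2627e+01,  8.7462e+01,  1.0000e-03,  7.9911e+01,
       -7.2240e+00]), 'dq': array([ 0.013, -0.008, -0.053,  0.095, -0.016,  0.041]), 'joint_torque': array([-1.0000e-03, -4.9425e+01, -3.8749e+01,  7.0000e-02,  4.7000e-02,
        0.0000e+00]), 'position': array([260.428, 568.153, 222.549]), 'orientation': array([[-0.909,  0.417, -0.   ],
       [ 0.417,  0.909,  0.   ],
       [ 0.   ,  0.   , -1.   ]]), 'ft_force': array([-0.437, -0.032, -0.233]), 'torque': array([ 0.03 ,  0.026, -0.028]), 'opening': np.float64(87.322)}
```

Run:
```python
import cv2
a=cv2.imread("pics/top0.png")[100:310,140:420]; cv2.imwrite("pics/top0c.png",cv2.resize(a,(800,600),interpolation=cv2.INTER_CUBIC))
```

```text
(no output)
```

View pics/top0c.png

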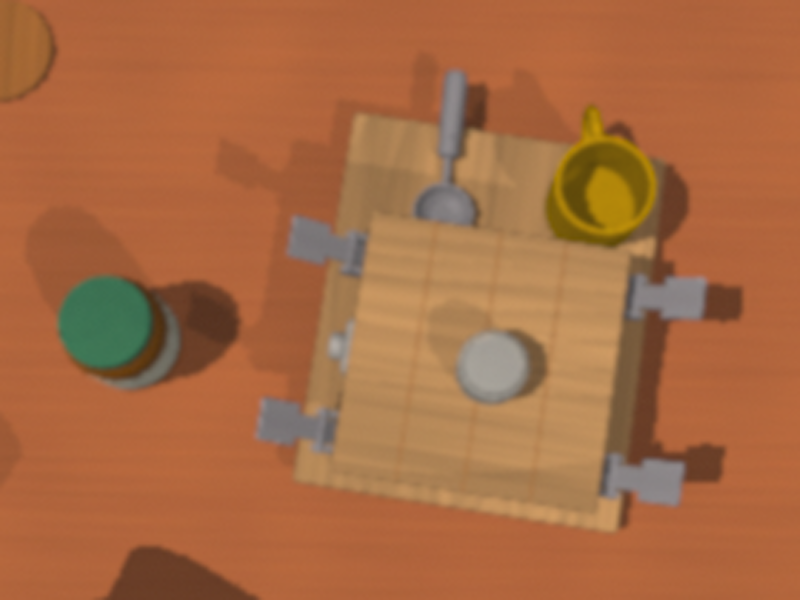

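View pics/scene0.png

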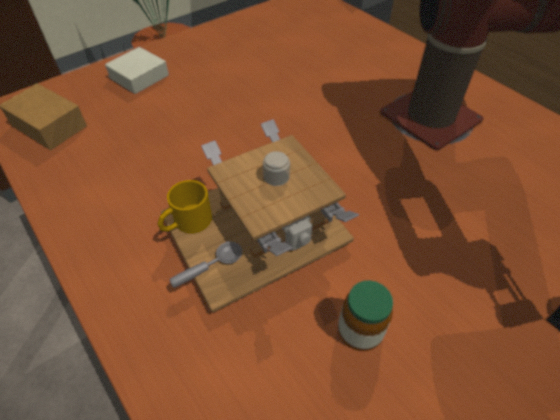

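The crop shows the board top's corners at about (375,214), (632,248), (600,512) and (332,473), with the canister near (494,366). The shims sit on the left and right sides. In the scene picture the same corners are near (210,180), (293,140), (343,190) and (264,236).

```bash
cat > h.py <<'E'
import cv2,numpy as np
def ray(c,px,z):
    K=np.array([[c["fx"],0,c["cx"]],[0,c["fy"],c["cy"]],[0,0,1]])
    u=cv2.undistortPoints(np.array([[px]],float),K,np.array(c["dist"],float))[0,0]
    W=np.array(c["world_to_cam"]);R=W[:3,:3];o=-R.T@W[:3,3];d=R.T@np.array([u[0],u[1],1])
    return o+d*(z-o[2])/d[2]
E
python3 - <<'E'
from h import *
from workcell import viewer,sensors
S=np.array([[1,1],[-1,1],[1,-1],[-1,-1]])*100.
def fit(P):
    m=P.mean(0); z=(P-m)[:,0]+1j*(P-m)[:,1]; s=S[:,0]+1j*S[:,1]
    k=(z*s.conj()).sum()/(abs(s)**2).sum(); return m,abs(k),np.degrees(np.angle(k)),np.abs(z-k*s)
top=[np.array(p)/(800/280.)+[140,100] for p in [(375,214),(332,473),(632,248),(600,512)]]
c=viewer.capture("top"); 
P=np.array([ray(c,p,140)[:2] for p in top]);print(P,fit(P))
m,_,a,_=fit(P)
can=ray(c,np.array([494,366])/(800/280.)+[140,100],188);print("can top",can)
jar=ray(c,np.array([106,322])/(800/280.)+[140,100],120);print("jar top",jar)
c=viewer.capture("scene")
P=np.array([ray(c,p,140)[:2] for p in [(210,180),(264,236),(293,140),(343,190)]]);print(P,fit(P))
R=np.array([[np.cos(np.radians(a)),-np.sin(np.radians(a))],[np.sin(np.radians(a)),np.cos(np.radians(a))]])
print((m+(R@(S*.8).T).T).round(1))
E
```

```text
[[680.12478984 115.9835525 ]
 [482.73650454 143.40143533]
 [657.50441458 -80.07608455]
 [458.1032642  -55.0097924 ]] (array([569.61724329,  31.07477772]), np.float64(0.9969018334489409), np.float64(-7.184203045530654), array([1.76002078, 1.04884729, 1.4640791 , 0.38201452]))
can top [559.01146473  27.67608664 188.        ]
jar top [595.63539175 322.28195501 120.        ]
[[667.86290505 -42.9390888 ]
 [665.39315551 130.11213048]
 [467.42109602 -33.54320268]
 [482.56698387 136.39390844]] (array([570.81103511,  47.50593686]), np.float64(0.9085119766257073), np.float64(-92.23575142301442), array([10.55365882,  4.63868149, 10.97496648,  5.53060039]))
[[659.  100.4]
 [500.3 120.5]
 [639.  -58.3]
 [480.2 -38.3]]
```

Run:
```python
from h import *
from workcell import viewer
c=viewer.capture("scene");im=c["pixels"][:,:,::-1].copy()
K=np.array([[c["fx"],0,c["cx"]],[0,c["fy"],c["cy"]],[0,0,1]]);W=np.array(c["world_to_cam"])
a=np.radians(-7.18);R=np.array([[np.cos(a),-np.sin(a)],[np.sin(a),np.cos(a)]]);m=np.array([569.6,31.1])
x0,y0=150,90
big=cv2.resize(im[y0:y0+200,x0:x0+260],None,fx=3,fy=3,interpolation=cv2.INTER_CUBIC)
pts=[(s*100,t*100,140) for s in(1,-1) for t in (1,-1)]+[(s*80,t*145,142) for s in(1,-1) for t in (1,-1)]
for s,t,z in pts:
    w=np.r_[m+R@[s,t],z]
    q=cv2.projectPoints(w[None],cv2.Rodrigues(W[:3,:3])[0],W[:3,3],K,np.array(c["dist"]))[0].ravel()
    print((s,t),w.round(),q.round()); cv2.circle(big,tuple(int(v) for v in (q-[x0,y0])*3),4,(0,255,0),1)
cv2.imwrite("pics/ov.png",big)
```

```text
(100, 100) [681. 118. 140.] [252. 236.]
(100, -100) [656. -81. 140.] [205. 167.]
(-100, 100) [483. 143. 140.] [345. 192.]
(-100, -100) [458. -56. 140.] [290. 133.]
(80, 145) [667. 165. 142.] [275. 249.]
(80, -145) [ 631. -123.  142.] [205. 149.]
(-80, 145) [508. 185. 142.] [351. 211.]
(-80, -145) [ 472. -103.  142.] [271. 124.]
```

View pics/ov.png

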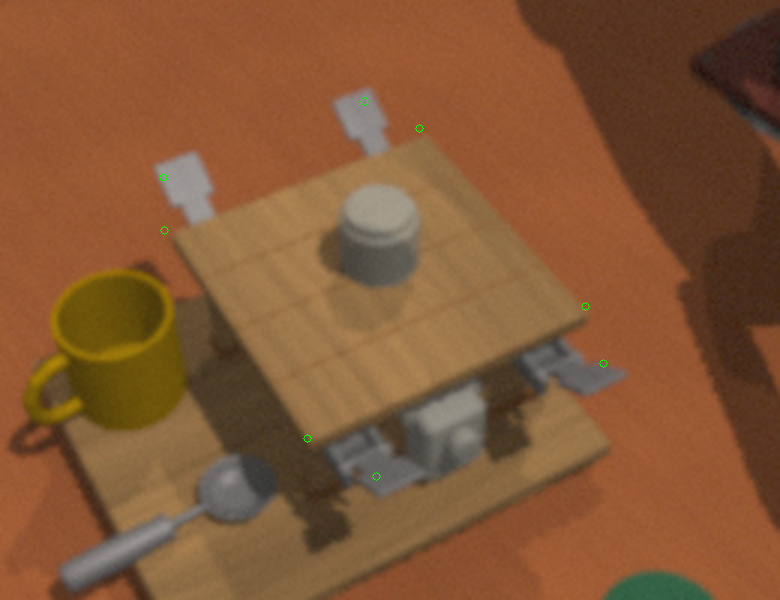

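Run:
```python
from h import *
from workcell import viewer
from scipy.optimize import least_squares
S=np.array([[1,1],[-1,1],[1,-1],[-1,-1]])*100.
T=np.array([(375,214),(332,473),(632,248),(600,512)])/(800/280.)+[140,100]
Q=np.array([(312,440),(585,320),(173,232),(425,138)])/3.+[150,90]
ct=viewer.capture("top");cs=viewer.capture("scene")
def pr(c,w):
    K=np.array([[c["fx"],0,c["cx"]],[0,c["fy"],c["cy"]],[0,0,1]]);W=np.array(c["world_to_cam"])
    return cv2.projectPoints(w,cv2.Rodrigues(W[:3,:3])[0],W[:3,3],K,np.array(c["dist"]))[0][:,0]
def w(p,B,z):
    R=np.array([[np.cos(p[2]),-np.sin(p[2])],[np.sin(p[2]),np.cos(p[2])]])
    return np.c_[B@R.T+p[:2],np.full(len(B),float(z))]
f=lambda p:np.r_[pr(ct,w(p,S,140))-T,pr(cs,w(p,S,140))-Q].ravel()
r=least_squares(f,[570,31,-.125],x_scale=[1,1,.01]);p=r.x;print(p,np.degrees(p[2]),r.fun.reshape(-1,2).round(1))
print("corners",w(p,S*.8,140).round(1))
sh=[(309,238),(280,420),(685,298),(660,481)]
R=w([0,0,p[2]],np.eye(2),0)[:,:2].T
for s in sh:
    q=ray(ct,np.array(s)/(800/280.)+[140,100],142)[:2]; print("pad",q.round(1),"local",(R.T@(q-p[:2])).round(1))
```

```text
[ 5.69691336e+02  3.37394818e+01 -1.34676533e-01] -7.716396951445519 [[-1.5 -1. ]
 [-1.3 -0.6]
 [-0.6  1. ]
 [-1.5  0.4]
 [-1.4  0.3]
 [ 1.  -3.3]
 [-1.9 -0.4]
 [-0.4 -2.4]]
corners [[659.7 102.3 140. ]
 [501.2 123.8 140. ]
 [638.2 -56.3 140. ]
 [479.7 -34.8 140. ]]
pad [660.  165.7] local [ 71.7 142.9]
pad [521.1 183.1] local [-68.2 141.5]
pad [ 619.3 -119.5] local [  69.7 -145.2]
pad [481.6 -99.1] local [ -69.4 -143.5]
```

Call:
drive_tool --pt "0 -31.1 -23.3 0 0" --pt "0 -31.1 -23.3 0 0" --pt "0 -31.1 -23.3 0 0" --pt "0 -31.1 -23.3 0 0" --pt "0 -31.1 -23.3 0 0" --pt "0 -31.1 -23.3 0 0" --pt "0 -31.1 -23.3 0 0" --pt "0 -31.1 -23.3 0 0" --pt "0 -31.1 -23.3 0 0" --pt "0 -31.1 -23.3 0 0" --pt "0 -31.1 -23.3 15 0" --pt "0 -31.1 -23.3 20 0" --pt "0 -31 -23.9 20 0" --pt "0 0 0 0 0" --force 10

```text
time_s: 2.25
position: [501.2, 119.8, 164.7]
orientation: [[-0.907, 0.421, -0.004], [0.421, 0.907, -0.002], [0.003, -0.003, -1.0]]
ft_force: [-1.0, 1.3, -0.5]
opening: 0.5
```

Run:
```python
from h import *
from workcell import viewer,sensors
c=viewer.capture("scene");im=c["pixels"][:,:,::-1]
cv2.imwrite("pics/s1.png",cv2.resize(im[80:290,150:430],None,fx=2.5,fy=2.5,interpolation=cv2.INTER_CUBIC))
s=sensors.state();print(s["position"],s["orientation"].round(3) if hasattr(s["orientation"],'round') else s["orientation"],s["ft_force"],s["time_s"],s["opening"])
```

```text
[501.0366715  121.86503278 166.04302347] [[-0.907  0.42  -0.003]
 [ 0.42   0.907 -0.   ]
 [ 0.003 -0.002 -1.   ]] [-0.05513966  0.01382558  0.22539466] 2.3 0.7777057497825943
```

View pics/s1.png

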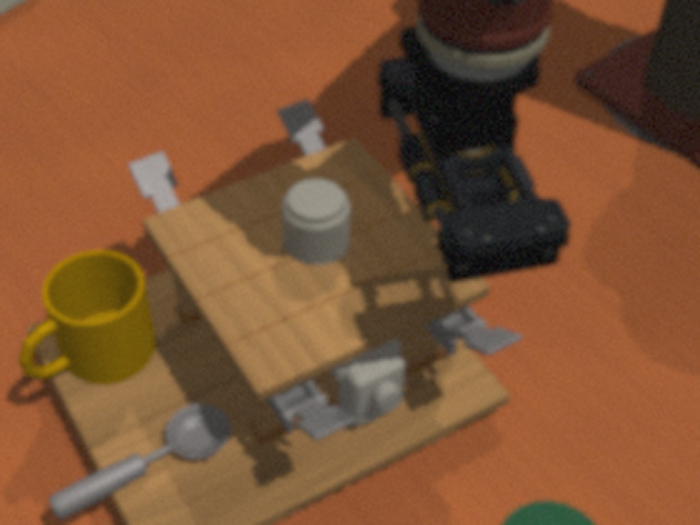

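The arm is above the near-left corner (crop about (460,285)). The gripper body hides the fingertips, and everything else is where it was.

Call:
drive_tool --pt "0 0 0 10 0" --pt "0 0 0 8 0" --pt "0 0 0 3 0" --pt "0 0 0 2 0" --pt "0 0 0 2 0" --pt "0 0 0 1 0" --pt "0 0 0 1 0" --pt "0 0 0 1 0" --pt "0 0 0 0 0"

```text
time_s: 3.2
position: [501.5, 123.8, 139.6]
orientation: [[-0.909, 0.417, 0.0], [0.417, 0.909, 0.0], [-0.0, 0.0, -1.0]]
ft_force: [0.2, 0.9, 1.3]
opening: 0.5
```

Call:
drive_tool --pt "0 0 0 1 0" --pt "0 0 0 1 0" --pt "0 0 0 1 0" --pt "0 0 0 0 0"

```text
time_s: 3.6
position: [501.5, 123.9, 136.6]
orientation: [[-0.909, 0.417, 0.0], [0.417, 0.909, 0.0], [-0.0, 0.0, -1.0]]
ft_force: [-1.0, 2.3, 2.0]
opening: 0.6
```

Call:
drive_tool --pt "0 0 0 1 0" --pt "0 0 0 1 0" --pt "0 0 0 1 0" --pt "0 0 0 0 0"

```text
time_s: 4.0
position: [501.4, 124.0, 133.6]
orientation: [[-0.909, 0.417, -0.0], [0.417, 0.909, 0.0], [0.0, 0.0, -1.0]]
ft_force: [-2.8, 1.9, 5.0]
opening: 0.7
```

Call:
drive_tool --pt "0 0 0 1 0" --pt "0 0 0 0.5 0" --pt "0 0 0 0 0" --pt "0 0 0 0 0"

```text
time_s: 4.4
position: [501.4, 124.1, 132.1]
orientation: [[-0.909, 0.417, -0.0], [0.417, 0.909, 0.0], [0.0, 0.0, -1.0]]
ft_force: [-1.9, 3.1, 5.7]
opening: 0.3
```

Run:
```python
from h import *
from workcell import viewer,sensors
c=viewer.capture("scene");im=c["pixels"][:,:,::-1]
cv2.imwrite("pics/s2.png",cv2.resize(im[80:290,150:430],None,fx=2.5,fy=2.5,interpolation=cv2.INTER_CUBIC))
s=sensors.state();print(s["position"],s["ft_force"])
```

```text
[501.36654401 124.04132842 132.14559152] [-3.12349239  2.46456152  4.69304916]
```

View pics/s2.png

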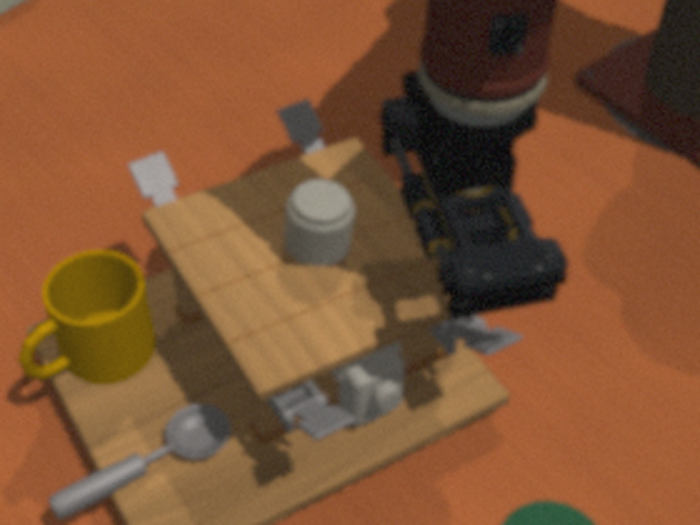

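The corner dropped about 8 mm at 5–6 N. The tilt shows in the picture, with the canister moved from crop (316,219) to (320,221), so corner b is the loose one. Next I lift off and go over shim b's paddle.

Call:
drive_tool --pt "0 0 0 -4 0" --pt "0 0 0 -10 0" --pt "0 0 0 -18 0" --pt "0 0 0 -18 0" --pt "0 2 15 0 0" --pt "0 3 25 0 0" --pt "0 4 25 0 0" --pt "0 0 0 10 0" --pt "0 0 0 10 0" --pt "0 0 0 5 0" --pt "0 0 0 0 0"

```text
time_s: 5.55
position: [519.0, 185.8, 155.0]
orientation: [[-0.909, 0.417, -0.003], [0.417, 0.909, -0.001], [0.003, -0.002, -1.0]]
ft_force: [-0.5, -0.5, -0.5]
opening: 0.3
```

Run:
```python
from h import *
from workcell import viewer,sensors
s=sensors.state();print(s["position"],s["ft_force"])
c=viewer.capture("top");im=c["pixels"][:,:,::-1]
a=cv2.resize(im[100:310,140:420],None,fx=2,fy=2)
c=viewer.capture("wrist");b=cv2.resize(c["pixels"][:,:,::-1],None,fx=.43,fy=.43)
o=np.zeros((420,800,3),np.uint8);o[:,:560]=a;o[:b.shape[0],560:560+b.shape[1]]=b[:,:240];cv2.imwrite("pics/s3.png",o)
```

```text
[519.03328864 185.80434413 155.049183  ] [-0.52357935 -0.49154097 -0.52339649]
```

View pics/s3.png

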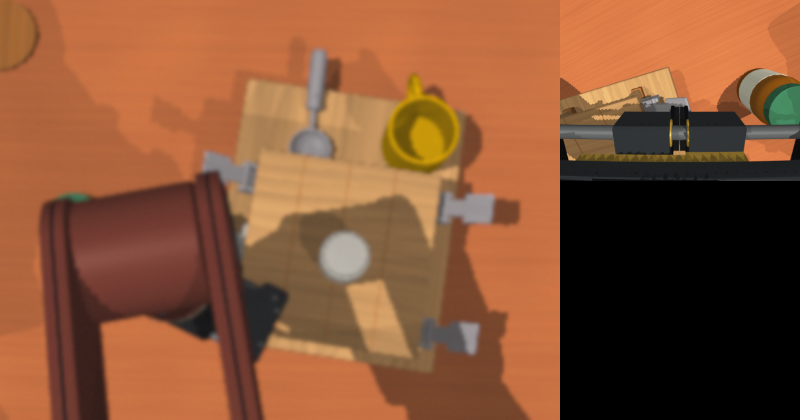

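Call:
drive_tool --pt "0 0 0 6 0" --pt "0 0 0 4 0" --pt "0 0 0 2 0" --pt "0 0 0 2 0" --pt "0 0 0 1.5 0" --pt "0 0 0 0 0"

```text
time_s: 6.25
position: [521.2, 186.9, 142.5]
orientation: [[-0.909, 0.417, 0.002], [0.417, 0.909, 0.001], [-0.002, 0.001, -1.0]]
ft_force: [1.3, 0.0, 4.6]
opening: 0.4
```

Contact at z of about 142, as expected for a raised paddle. I press on in small steps.

Call:
drive_tool --pt "0 0 0 1 0" --pt "0 0 0 1 0" --pt "0 0.3 0.8 1 0" --pt "0 0 0 1 0" --pt "0 0 0 0 0"

```text
time_s: 6.75
position: [521.4, 187.8, 138.7]
orientation: [[-0.909, 0.417, 0.003], [0.417, 0.909, 0.001], [-0.002, 0.002, -1.0]]
ft_force: [-0.4, 0.3, 5.9]
opening: 0.5
```

Call:
drive_tool --pt "0 0 0 1 0" --pt "0 0.3 0.8 1 0" --pt "0 0 0 1 0" --pt "0 0.3 0.8 1 0" --pt "0 0 0 1 0" --pt "0 0.3 0.8 1 0" --pt "0 0 0 0 0"

```text
time_s: 7.45
position: [521.6, 190.1, 132.5]
orientation: [[-0.909, 0.417, 0.003], [0.417, 0.909, 0.0], [-0.002, 0.001, -1.0]]
ft_force: [0.8, -1.7, 5.5]
opening: 0.6
```

Past the jam point (about 0.2 rad) and still about 6 N, so the shim is turning.

Call:
drive_tool --pt "0 0.3 0.8 1 0" --pt "0 0 0 1 0" --pt "0 0.3 0.8 1 0" --pt "0 0 0 1 0" --pt "0 0 0 1 0" --pt "0 0.3 0.8 1 0" --pt "0 0 0 1 0" --pt "0 0 0 1 0" --pt "0 0 0 1 0" --pt "0 0 0 1 0" --pt "0 0 0 0 0"

```text
time_s: 8.55
position: [521.1, 192.9, 121.7]
orientation: [[-0.909, 0.417, 0.001], [0.417, 0.909, 0.001], [-0.0, 0.001, -1.0]]
ft_force: [2.7, -1.6, 5.1]
opening: 0.3
```

Call:
drive_tool --pt "0 0 0 1 0" --pt "0 0 0 1 0" --pt "0 0 0 0.5 0" --pt "0 0 0 0 0" --pt "0 0 0 0 0"

```text
time_s: 9.05
position: [521.2, 193.0, 120.3]
orientation: [[-0.909, 0.417, 0.001], [0.417, 0.909, 0.001], [-0.001, 0.001, -1.0]]
ft_force: [-0.2, -1.9, 10.9]
opening: 0.5
```

Call:
drive_tool --pt "0 0 0 1 0" --pt "0 0 0 0 0" --pt "0 0 0 0 0" --pt "0 0 0 -4 0" --pt "0 0 0 -15 0" --pt "0 0 0 -30 0" --pt "0 0 0 -40 0" --pt "0 30 10 -30 0" --pt "0 40 10 0 0" --pt "0 40 10 0 0" --pt "0 40 10 0 0" --pt "0 40 10 0 0" --pt "0 0 0 0 0" --pt "0 0 0 0 0"

```text
time_s: 10.45
position: [367.8, 317.6, 237.0]
orientation: [[-0.91, 0.414, -0.001], [0.414, 0.91, -0.0], [0.0, -0.001, -1.0]]
ft_force: [0.6, 0.9, -0.6]
opening: 0.7
```

Run:
```python
from h import *
from workcell import viewer,sensors
s=sensors.state();print(s["position"],s["ft_force"],s["time_s"])
for n in("top","scene"):
    c=viewer.capture(n);im=c["pixels"][:,:,::-1]
    y,x=(100,140) if n=="top" else (80,150)
    cv2.imwrite(f"pics/{n}9.png",cv2.resize(im[y:y+210,x:x+280],None,fx=2.5,fy=2.5,interpolation=cv2.INTER_CUBIC))
    for q in("canister","jar","mug","spoon"):
        for r in viewer.silhouettes(n,q)[:1]: print(n,q,round(r["conf"],2),r["box"])
```

```text
[367.80086159 317.64936665 236.99830714] [ 0.64347244  0.86293798 -0.57818663] 10.45
top canister 0.76 [301.3, 216.3, 328.7, 246.5]
top jar 0.66 [159.2, 196.7, 206.0, 237.7]
top mug 0.5 [284.8, 123.9, 307.0, 178.7]
top spoon 0.69 [285.5, 122.5, 306.7, 177.4]
scene canister 0.9 [261.6, 153.6, 289.1, 184.0]
scene jar 0.67 [335.9, 282.5, 394.9, 352.1]
scene mug 0.71 [154.8, 181.8, 210.9, 232.8]
scene spoon 0.68 [170.1, 242.8, 241.6, 287.7]
```

View pics/top9.png

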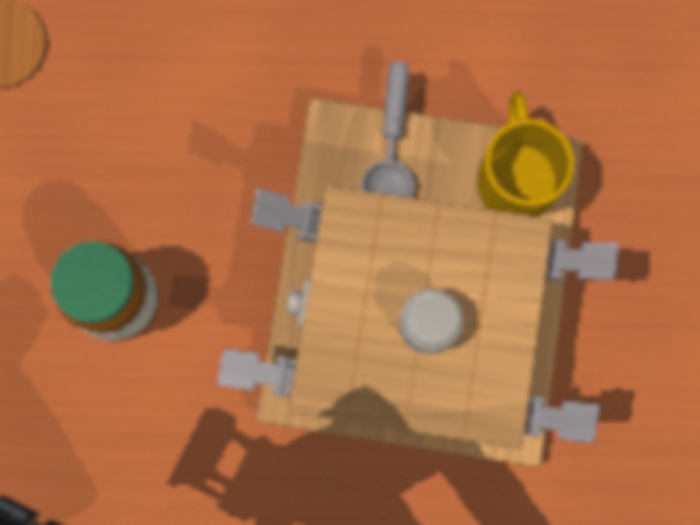

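View pics/scene9.png

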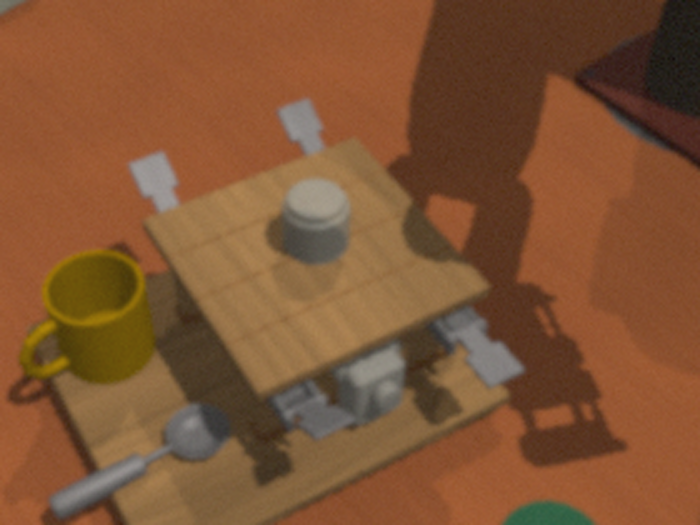

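Shim b now lies flat, with its paddle at scene crop (490,358) and facing fully up. The other three shims are up, the board is level, and the objects haven't moved.

```bash
python3 -c "
from workcell import bot
print(bot.job_done())"
```

```text
the job is handed in; nothing more can be done
None
```

The near-left corner (b) is the one that rocks, and its shim is now pressed flat. I handed the job in at about 10.5 s of the 48 s allowed; no verdict is reported.

- **Finding the corner:** b was the first corner I pressed. It gave about 8 mm at 5–6 N, so I didn't press the other three.
- **Pressing the shim:** Shim b turned down at about 5–6 N and stopped hard at z = 120 mm, where the highest force I read was 11 N. I then pushed 1 mm further, lifted clear and moved the arm away.
- **Last checks:** In the final pictures the board is level by eye and shim b has stayed flat. The other three shims are still up. The canister and jar are within 1–2 pixels of their starting outlines; the mug and spoon I compared only by eye, and they look unmoved.
- **Disagreements:** My early hand-read of the board corners in the scene camera was about 5 mm off the top camera's. I used a combined fit, and contact came where expected. In the top view the detector also labelled the spoon "mug", so I ignored that result.

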